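# Clip a rod in the drilling jig, set the feed dial to its index tab and lock it

## Robot

A 6-joint arm with a two-finger parallel gripper is mounted at the origin on the work surface. World frame = base frame: x ahead of the robot, y to its left, z up, the work surface at z = 0. Lengths are in m, angles in rad, forces in N, time in s.
With the tool pointing down it reaches from about 0.275 to 0.825 m from the base axis. Payload 4.9 kg.
Tool frame: the origin (TCP) lies at the very end of the fingers, on their centre line; the grasp point (between the pads) lies 19 mm behind it; z points along the fingers, y is the line along which they close (so a half turn about z gives the same grasp; the last joint's range is limited). The gripper opens to 85 mm and grips with 20 to 120 N. Pads are 22 mm wide; open, the fingers measure 114 mm over their backs; the gripper's body (76 mm by 85 mm) begins 54 mm behind the grasp point. The pads swing forward as they close: fully open they stand 13 mm farther back than shut.
Start: joints at [-1.474, 0.326, -0.193, 1.052, 0, 1.437], TCP at [0.126, -0.535, 0.205] pointing down, gripper open.
Joint ranges: [-2.65, 2.65], [-0.97, 1.79], [-1.3, 1.35], [-1.93, 2.1], [-1.47, 1.37], [-3.14, 3.14]. Speed limits (rad/s): [2.57, 2.57, 3.14, 3.14, 3.14, 3.14].

## Interface

Orientations are given as [roll, pitch, yaw] about the fixed x, y, z axes, in that order (R = Rz(yaw) Ry(pitch) Rx(roll)).
In Python, from cell import arm, gripper_open, grab, kinematics, imaging, order gives the robot as it stands. Calls block until the motion is done:
- arm.goto(position, orientation): joint-space move of the TCP to a pose.
- arm.servo_line(position, attitude=None, velocity=0.15): straight line of the TCP; attitude=None keeps the orientation; velocity is the mean speed in m/s.
- arm.move_j(angles): joint-space move.
- gripper_open() and grab(newtons=None): open the fingers fully, or close them until they stop; newtons is the grip in N (None keeps the last).
- arm.wait(seconds).
- kinematics.solve_ik(position, orientation): joint angles nearest the present ones, or None.
- arm.get_state(): the state.
- imaging.snapshot(name): name is "side" or "top" or "wrist"; returns a dict with "img" (420x560x3 uint8, blue, green, red), "z_map" (420x560 float32, m along the optical axis (not along the pixel's ray), 0 where there is no reading), "fovy" (degrees; the focal length in pixels is half the picture's height over the tangent of half this angle, whatever the lens; pixels are square), "cx", "cy" (the principal point, pixels), "view" (4x4, takes a point from world to camera coordinates); the wrist camera has in their place "hand_eye" (4x4, takes a point from camera to tool coordinates, whose origin is the TCP and whose axes are the flange's). Camera axes: x right, y up, looking along -z (the intrinsics and any distortion apply to the point x, -y, -z); pixel columns grow to the right and rows downward; lengths in m; the calibration is good to about 2 mm. The wrist camera is an equidistant fisheye: a pixel r from the principal point sees the ray r / f radians off the axis. A picture is of the moment at which its call begins: read the wrist's pose just before it.
A pose or a line that the arm cannot do raises arm.Unreachable and nothing moves.
- order.hand_in(): hands the job in; it is judged then, once.
The state is a dict: "t": time; "joint_positions": joint angles; "joint_vel": joint speeds; "joint_torque": joint torques, N m; "tool_pos": TCP position; "orientation": TCP orientation; "ft_force": force on the tool from outside, world axes, zero at the start; "moment": the same for the moment, N m; "grip_width": opening from 0.0 (shut) to 1.0 (fully open); "gripper_force": force on a finger pad.
Only numpy, scipy, OpenCV 4.12 (cv2) and the standard library are available. Lean on these libraries where they do the work, as an engineer would, in place of code of your own. Each camera call takes 0.05 s, during which the arm holds its last target. There are 200 camera calls.

## Task

Set up the drilling jig for the next wooden rod: take the rod from its wooden rest and press it down past the jig's sprung jaw until it lies fully home in both forks, roughly centred, with the jaw closed over it. Then turn the knob of the dial on the sloping panel until its pointer lines up with the index tab, leaving the tab where it is, and last push the lock lever over to its far stop. Let go of everything, and do not knock about the other things on the bench.

Things in the scene. Friction and masses are not known exactly. Their poses are not given: they have to be found in the camera images.
- rod_center (a point): Centre of the loose plain wooden rod, 16 mm diameter, 180 mm long, about 30 g; x runs along it (it may be rolled about x). It starts level, centre 50 mm above the bench, in two open notches of a low light-wood rest: notches about 55 mm to either side of the centre, lips 50 mm above the bench; between them the rest is only 10 mm high for 70 mm. Lifts straight up.
- clip_seat (a point): Where the rod's centre lies when home in the clip: 65 mm above the bench, midway between two aluminium forks on a light-wood plate. x: along the seated rod (either way round), z: up. Forks at x = +-55 mm, 16 mm wide, slot 19 mm wide, open upwards, prongs to 18 mm above this point; between the forks all is free for 90 mm along x, down to 35 mm below this point. The jaw is on the +y side.
- jaw (a joint): Angle (rad) of the clip's sprung steel jaw: 0 closed, grows as it swings outwards (+y of the clip). One hinged part, two blades at x = +-72 mm of clip_seat; their sloped noses overhang the slot, 9 to 33 mm above clip_seat. A rod pressed straight down wedges them aside by about 0.12 rad (under 20 N); they snap back over it when it is home.
- knob_grip (a point): Where to pinch the dial's grey knob: on its axis, in its bar grip. z: the axis, out of the panel, leaning 35 degrees from vertical towards the console's front. The bar is 44 mm long along x, 14 mm wide along y, from 25 mm below this point to 7 mm above; under it a disc of 52 mm diameter, its face 23 mm below this point. The pointer is at the -x end. The axes turn with the knob.
- pointer_tip (a point): Tip of the knob's small white pointer, 40 mm from the knob's axis; it turns with the knob.
- index_mark (a point): Inner end of the bare-metal index tab on the black dial's rim, 40 mm from the knob's axis and level with the pointer tip: here the pointer tip must come. The tab is 6 mm wide, reaches 21 mm outwards from here and stands 10 mm above the panel. It stays where it is if not pushed.
- knob (a joint): Knob angle (rad), 0 to 3: grows clockwise as seen facing the dial; 0 has the pointer straight down the slope. The knob stays where it is left (friction 0.03 N m).
- index (a joint): Angle of the index tab (rad), same zero and direction as the knob: the pointer meets the tab when the two are equal.
- lever_tip (a point): Centre of the 26 mm black ball at the end of the lock lever, on the flat top of the console, to the side of the dial. The grey console is 240 mm wide, 180 mm deep; its flat top, at the back, is 127 mm above the bench.
- lever_pivot (a point): Hinge of the lock lever, 80 mm from the ball's centre, 22 mm above the console's top. The lever swings about this point's y axis, which is level. The point's axes turn with the lever.
- lever (a joint): Lock lever angle (rad): about 0 at the start, leaning 0.5 rad towards the front of the console (the side that the panel slopes down to); 1.0 is the far stop, leaning 0.5 rad the other way. It stays where it is left; pushing the ball takes about 1 N.
- can: Bystander: red spray can, 64 mm diameter, 190 mm tall; origin at its foot. Do not knock over.
- spool: Bystander: black wire spool, 68 mm diameter, 40 mm tall; origin at its foot.
- tin: Bystander: open steel tin, 70 mm diameter, 45 mm tall; origin at its foot.
- jar: Bystander: small closed jar, 56 mm diameter, 60 mm tall; origin at its foot.
- hammer: Bystander: hammer with a wooden handle, lying on the bench; origin under its middle.
- driver: Bystander: screwdriver with a blue handle, lying on the bench; origin under its middle.
- pliers: Bystander: pliers with red handles, about 170 mm long, lying on the bench; origin under their middle.
Mind the look-alikes: they are no part of the job. There is more than one size of the part that bears rod_center; the job needs the larger.

How it is judged:
By the outcome, as a careful person would: the job done as asked, in the order asked, and still so for the second after the job is handed in, with the robot touching nothing.
It also fails if it takes over 61 s, if anything falls off the work surface, if the arm or the gripper's body presses on something with over 40 N, if the wrist force passes 120 N, or if a joint passes its speed limit or range.

## Working session

There is one attempt and no reset: what is moved stays moved. The work goes in short steps, each a Python script; the robot and the scene stay as the last script left them, time stands still between calls to the robot, and variables do not carry over. Pictures are saved under pics/ and viewed, at most 10 in all, crops included, and the job is handed in when it is done.

```bash
mkdir -p pics; ls; cat > h.py <<'E'
import numpy as np, cv2, pickle
from cell import arm, gripper_open, grab, kinematics, imaging, order
from scipy.spatial.transform import Rotation as Ro
def snap(n,name):
    s=arm.get_state(); d=imaging.snapshot(n); d['tp']=s['tool_pos']; d['to']=s['orientation']; d['n']=n
    pickle.dump(d,open('pics/%s.pkl'%name,'wb')); return d
def load(name): return pickle.load(open('pics/%s.pkl'%name,'rb'))
def px(d,u,v,z=None,plane=None):
    """pixel->world; by z_map, or intersect world height plane"""
    f=210/np.tan(np.radians(d['fovy'])/2)
    a=np.array([(u-d['cx'])/f,(v-d['cy'])/f]) 
    if d['n']=='wrist':
        r=np.hypot(*a); ray=np.array([a[0]/r*np.sin(r),-a[1]/r*np.sin(r),-np.cos(r)])
        T=np.eye(4);T[:3,:3]=Ro.from_euler('xyz',d['to']).as_matrix();T[:3,3]=d['tp'];M=T@d['hand_eye']
    else:
        ray=np.array([a[0],-a[1],-1.]); M=np.linalg.inv(d['view'])
    w=M[:3,:3]@ray; o=M[:3,3]
    if plane is not None: return o+w*(plane-o[2])/w[2]
    zz=z if z is not None else np.median([q for q in d['z_map'][int(v)-1:int(v)+2,int(u)-1:int(u)+2].ravel() if q>0] or [np.nan])
    return o+w*(zz/-ray[2])
def crop(d,u0,v0,u1,v1,k,fn): cv2.imwrite('pics/'+fn,cv2.resize(d['img'][v0:v1,u0:u1],None,fx=k,fy=k,interpolation=cv2.INTER_CUBIC))
E
python3 - <<'E'
from h import *
for n in('side','top','wrist'):
    d=snap(n,n+'0'); print(n,{k:v for k,v in d.items() if k not in('img','z_map')}); 
    cv2.imwrite('pics/%s0.png'%n,d['img'])
E
```

```text
pics
side {'fovy': 49.10837758547036, 'cx': 279.3280617426078, 'cy': 205.8023270734244, 'view': array([[-0.8246171 , -0.56548155, -0.01540313,  0.4617593 ],
       [ 0.40565636, -0.61009015,  0.68061217, -0.35572836],
       [-0.39427093,  0.55499605,  0.73248196, -1.37200748],
       [ 0.        ,  0.        ,  0.        ,  1.        ]]), 'tp': array([ 0.12576725, -0.53477423,  0.2040057 ]), 'to': array([-3.13986791e+00, -2.28542112e-04,  2.30811729e-01]), 'n': 'side'}
top {'fovy': 42.21821266791585, 'cx': 287.6325646539153, 'cy': 209.93247470521675, 'view': array([[ 0.02418308, -0.9996168 ,  0.0134696 , -0.06610949],
       [ 0.98018923,  0.0263582 ,  0.19630159, -0.57259655],
       [-0.1965814 ,  0.00845558,  0.98045105, -1.47280687],
       [ 0.        ,  0.        ,  0.        ,  1.        ]]), 'tp': array([ 0.12577837, -0.53477121,  0.20399847]), 'to': array([-3.13986978e+00, -2.62652092e-04,  2.30814121e-01]), 'n': 'top'}
wrist {'fovy': 65.70646984690485, 'cx': 282.83461870994375, 'cy': 201.9909241950279, 'hand_eye': array([[-3.63572768e-04,  9.60870275e-01,  2.76998524e-01,
         6.97922564e-02],
       [ 9.99999789e-01,  2.00230966e-04,  6.17969745e-04,
         5.88843014e-04],
       [ 5.38325077e-04,  2.76998690e-01, -9.60870145e-01,
        -1.68018986e-01],
       [ 0.00000000e+00,  0.00000000e+00,  0.00000000e+00,
         1.00000000e+00]]), 'tp': array([ 0.12577446, -0.53483585,  0.20410034]), 'to': array([-3.14004587e+00, -2.16959552e-04,  2.30790897e-01]), 'n': 'wrist'}
```

View pics/side0.png

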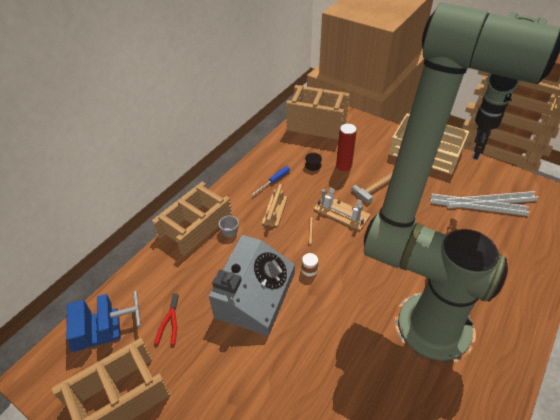

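View pics/top0.png

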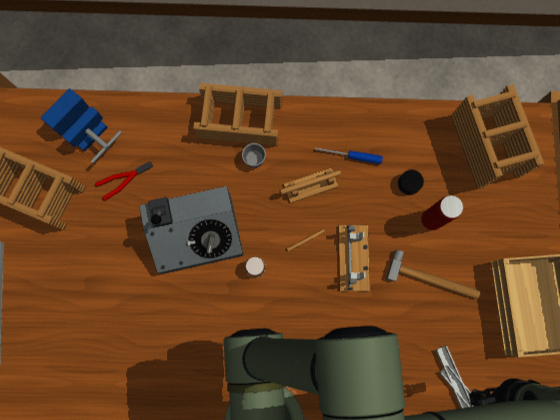

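The side view shows the rest with its rod at (274,206), the clip at (342,210), the console at (253,285), and the lever at (228,275). In the top view, the two rod candidates are the one in the rest at (310,185) and a thin stick lying at (305,240). The rod in the rest fits the description (16 mm, in notches). The clip is at (353,258), the dial at (211,240) and the lever at (157,213). Next I'll enlarge these.

```bash
python3 - <<'E'
from h import *
d=load('top0'); crop(d,270,150,390,300,4,'c1.png'); crop(d,130,180,260,280,6,'c2.png')
for u,v in [(290,190),(310,185),(330,180),(305,240),(353,258),(350,238),(350,280),(211,240)]: print(u,v,px(d,u,v).round(4))
E
```

```text
290 190 [ 0.6326 -0.0568  0.054 ]
310 185 [ 0.6593 -0.1155  0.0121]
330 180 [ 0.6661 -0.1706  0.0499]
305 240 [ 0.497  -0.1039  0.0092]
353 258 [ 0.4485 -0.2417  0.0109]
350 238 [ 0.4992 -0.2275  0.0556]
350 280 [ 0.3799 -0.2229  0.0931]
211 240 [0.4729 0.1494 0.1314]
```

View pics/c1.png

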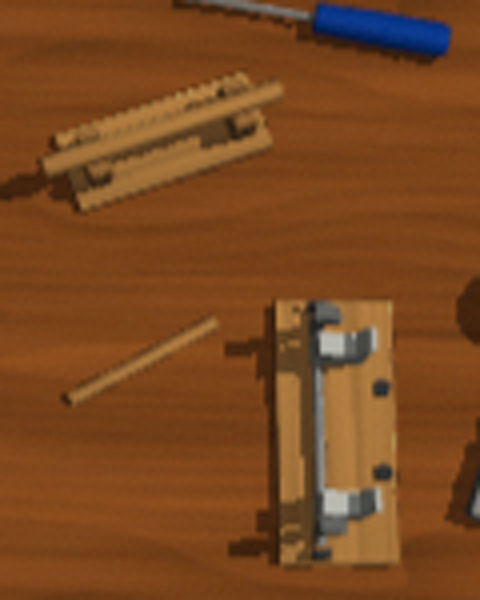

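View pics/c2.png

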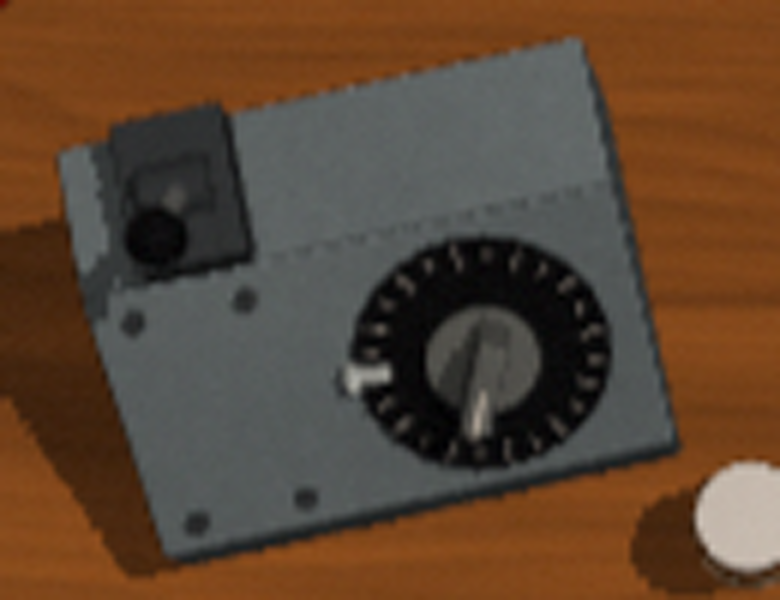

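c1 shows the rod in the rest from crop (45,165) to (282,90). The loose stick on the bench is thinner and shorter, so it is the decoy. The clip's forks are at (345,343) and (350,503), with the jaw blades at the left (+y world). In c2 the pointer tip is at (478,435), the tab's inner end at (388,373), and the ball at (155,237). I'll take close wrist looks at the clip and then the rod.

```bash
python3 - <<'E'
from h import *
d=load('top0')
a=px(d,270+45/4,150+165/4,plane=.05); b=px(d,270+282/4,150+90/4,plane=.05)
rc=(a+b)/2; ry=np.arctan2(*(b-a)[1::-1]); print('rod',a,b,rc,ry,np.linalg.norm(b-a))
print('knob',px(d,130+482/6,180+350/6),'tip',px(d,130+478/6,180+435/6),'tab',px(d,130+388/6,180+373/6),'ball',px(d,130+155/6,180+237/6))
f1=px(d,356,236,plane=.08);f2=px(d,357.5,275.7,plane=.08);print('forks',f1,f2,np.linalg.norm(f1-f2))
c=(f1+f2)/2
print(arm.get_state()['t'])
arm.goto([c[0],c[1],.22],[np.pi,0,0]); e=snap('wrist','clip'); cv2.imwrite('pics/clip.png',cv2.resize(e['img'],None,fx=1.4,fy=1.4))
for y in (ry,ry+np.pi): print(y,kinematics.solve_ik([rc[0],rc[1],.2],[np.pi,0,y]))
q=[y for y in (ry,ry+np.pi,ry-np.pi) if kinematics.solve_ik([rc[0],rc[1],.2],[np.pi,0,y]) is not None]
y=min(q,key=lambda y:abs(kinematics.solve_ik([rc[0],rc[1],.2],[np.pi,0,y])[5])); print('yaw',y)
arm.goto([rc[0],rc[1],.2],[np.pi,0,y]); e=snap('wrist','rod'); cv2.imwrite('pics/rod.png',cv2.resize(e['img'],None,fx=1.4,fy=1.4))
print(arm.get_state())
E
```

```text
rod [ 0.62924982 -0.03207084  0.05      ] [ 0.68913442 -0.20055333  0.05      ] [ 0.65919212 -0.11631209  0.05      ] -1.2292877415082715 0.1788086002207458
knob [0.47684197 0.15099706 0.13436546] tip [0.4461482  0.15854612 0.07607998] tab [0.47103566 0.19809843 0.09412739] ball [0.50622875 0.27464418 0.2320142 ]
forks [ 0.50153598 -0.24089062  0.08      ] [ 0.39295922 -0.24490326  0.08      ] 0.10865088050007127
0.15
-1.2292877415082715 [-0.28482485  0.55647981  0.15551727  1.16983379  0.         -2.19712976]
1.9123049120815216 [-0.28482485  0.55647981  0.15551727  1.16983379  0.          0.94446289]
yaw -4.370880395098064
{'t': 3.2333, 'joint_positions': array([-2.86146318e-01,  5.55971544e-01,  1.55072599e-01,  1.16986516e+00,
       -2.35542130e-04,  9.44920257e-01]), 'joint_vel': array([-0.0028887 , -0.00488819, -0.0004127 , -0.00195732,  0.00038333,
       -0.00214833]), 'joint_torque': array([ 3.02049983e-01, -5.66289282e+01,  2.71859211e+01, -8.66816787e-03,
        1.13262894e-02,  1.73102977e-03]), 'tool_pos': array([ 0.65882248, -0.11720077,  0.20016299]), 'orientation': array([-3.14148079e+00,  2.09773696e-04,  1.91052609e+00]), 'ft_force': array([ 0.62989043, -1.16486334,  0.55976786]), 'moment': array([-0.02265586,  0.06312196, -0.00109833]), 'gripper_force': 0.0, 'grip_width': 1.0056186061364567}
```

View pics/clip.png

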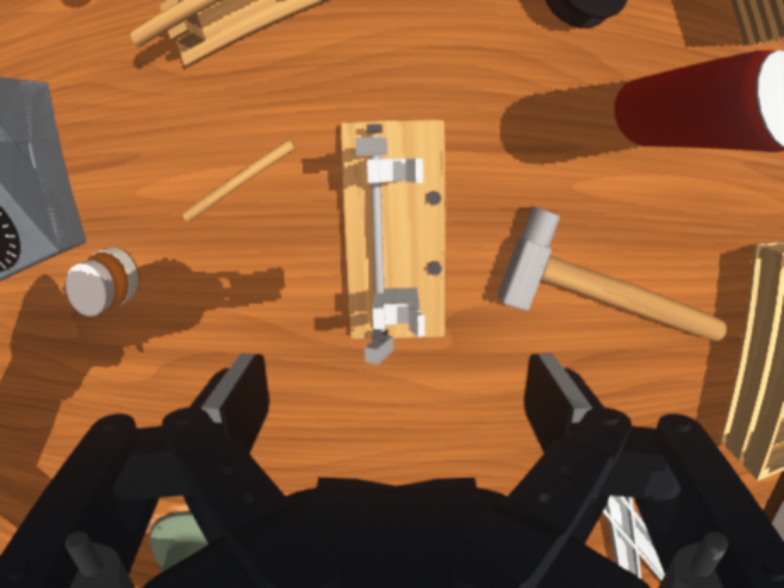

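View pics/rod.png

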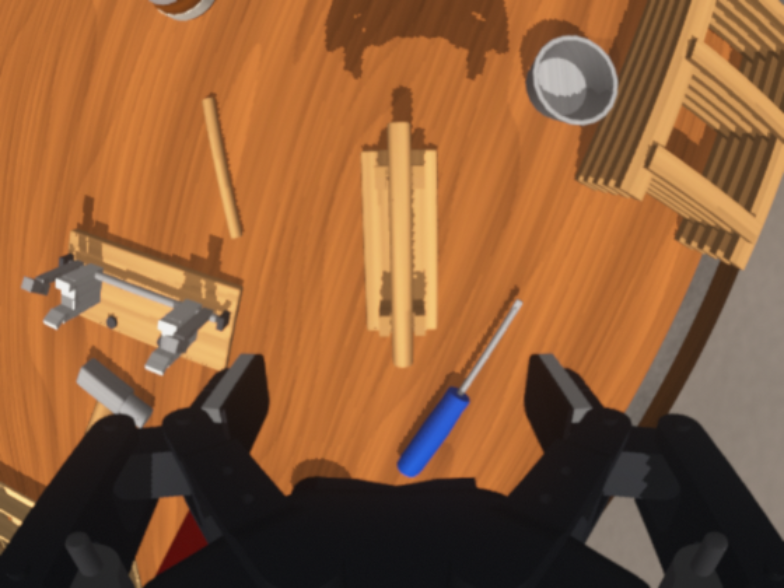

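clip.png shows the forks at (395,170) and (400,318) and the jaw blades at (372,145) and (380,348). rod.png shows the rod ends at (399,124) and (402,366). I'll get the clip geometry from an orthographic height map of the depth, and refine the rod.

```bash
python3 - <<'E'
from h import *
e=load('rod'); a=px(e,399/1.4,125/1.4,plane=.05);b=px(e,402/1.4,365/1.4,plane=.05)
print('rod',a,b,(a+b)/2,np.linalg.norm(b-a),'yaw',np.arctan2(*(a-b)[1::-1]))
P=np.array([px(e,u,v) for v in range(85,265) for u in range(255,315)]);P=P[(P[:,2]>.046)&(P[:,2]<.07)];print('top z',np.percentile(P[:,2],[50,90,97]))
d=load('clip'); k=2500; x0,y0=.36,-.30
P=[];C=[]
for v in np.arange(75,265,.5):
  for u in np.arange(235,325,.5):
    z=d['z_map'][int(v+.5),int(u+.5)]
    if z>0:
      P.append(px(d,int(u+.5),int(v+.5),z=z)); C.append(d['img'][int(v+.5),int(u+.5)])
P=np.array(P);C=np.array(C)
im=np.zeros((450,300,3),np.uint8)
o=np.argsort(P[:,2]);P=P[o];C=C[o]
def draw(val):
  im=np.zeros((450,300,3),np.uint8)
  for p,c in zip(P,val):
    r=int(449-(p[0]-x0)*k);q=int(299-(p[1]-y0)*k)
    cv2.circle(im,(q,r),1,[int(t) for t in c],-1)
  return im
H=cv2.applyColorMap(np.clip((P[:,2])*2500,0,255).astype(np.uint8)[:,None],cv2.COLORMAP_JET)[:,0]
cv2.imwrite('pics/ortho.png',cv2.resize(np.hstack([draw(C),draw(H)]),None,fx=1.3,fy=1.3))
for lo,hi in((.074,.088),(.088,.105)):
  m=(P[:,2]>lo)&(P[:,2]<hi)
  for s,sl in (('far',P[:,0]>.45),('near',P[:,0]<.45)):
    Q=P[m&sl]; print(lo,s,len(Q),np.percentile(Q,[2,50,98],axis=0).round(4).tolist())
m=(P[:,2]>.005)&(P[:,2]<.018);print('plate',np.percentile(P[m],[1,99],axis=0).round(4), cv2.minAreaRect(P[m][:,:2].astype(np.float32)))
E
```

```text
rod [ 0.62982536 -0.03079343  0.05      ] [ 0.69184071 -0.19861931  0.05      ] [ 0.66083303 -0.11470637  0.05      ] 0.1789173824017485 yaw 1.9247556993741066
top z [0.05506304 0.05661442 0.05696041]
0.074 far 1032 [[0.4988, -0.2613, 0.0742], [0.5101, -0.2548, 0.0809], [0.5288, -0.2325, 0.0871]]
0.074 near 1144 [[0.3736, -0.2637, 0.0743], [0.3902, -0.2556, 0.0806], [0.4046, -0.2266, 0.0871]]
0.088 far 816 [[0.5176, -0.2317, 0.0888], [0.5231, -0.225, 0.0945], [0.5286, -0.2184, 0.0971]]
0.088 near 724 [[0.3732, -0.2342, 0.0883], [0.3803, -0.2284, 0.0943], [0.3852, -0.2213, 0.0974]]
plate [[ 0.3595 -0.2849  0.009 ]
 [ 0.5446 -0.2007  0.0152]] ((0.4514319896697998, -0.24288234114646912), (0.1905493289232254, 0.08600635081529617), 1.4715315103530884)
```

View pics/ortho.png

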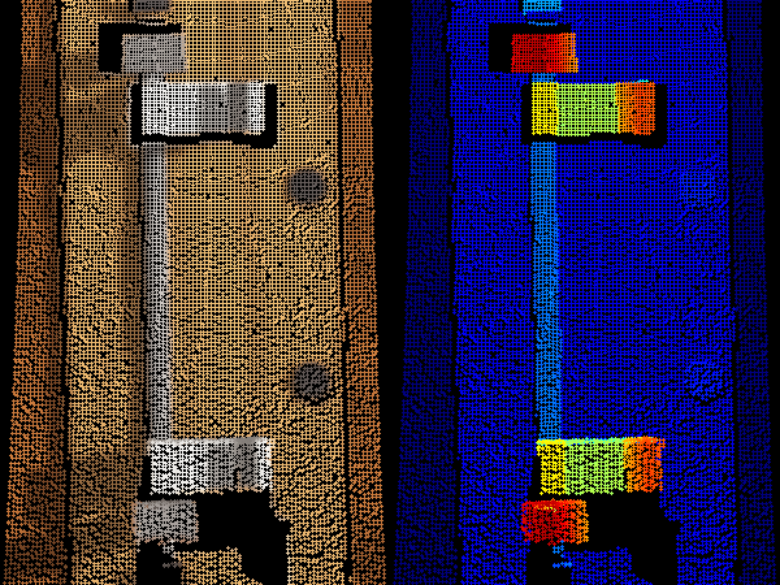

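Slot centres are at about (0.5064,-0.2415) and (0.3965,-0.2442), so the seat is (0.4514,-0.2428) with yaw 0.025. The plate centre agrees with this. Now I'll grasp, carry and press the rod.

```bash
python3 - <<'E'
from h import *
y=1.925
arm.goto([.6608,-.1147,.10],[np.pi,0,y]); arm.servo_line([.6608,-.1147,.031],velocity=.1)
grab(60); s=arm.get_state(); print(s['grip_width'],s['gripper_force'],s['tool_pos'],s['t'])
arm.servo_line([.6608,-.1147,.13],velocity=.15); s=arm.get_state(); print(s['grip_width'],s['ft_force'])
if s['grip_width']>.1:
  Y=np.pi+.025
  arm.goto([.4514,-.2428,.13],[np.pi,0,Y]); snap('wrist','held')
  f0=arm.get_state()['ft_force']
  arm.servo_line([.4514,-.2428,.085],velocity=.1)
  for z in (.078,.072,.066,.060,.055,.051,.048,.046):
    arm.servo_line([.4514,-.2428,z],velocity=.05); s=arm.get_state(); print(z,(s['ft_force']-f0).round(1),s['moment'].round(2),s['tool_pos'].round(4),s['grip_width'].round(3))
    if s['ft_force'][2]-f0[2]>40: break
  print(s['t']); cv2.imwrite('pics/s1.png',snap('side','s1')['img'])
E
```

```text
-0.0008426318266045557 1.6557784751057625 [ 0.6612448  -0.11477991  0.03147552] 5.325
0.0014133999106479584 [ 0.33924254 -0.40444997 -0.46685393]
```

The fingers closed on nothing. Looking at why.

```bash
python3 - <<'E'
from h import *
e=snap('wrist','w2'); t=snap('top','t2')
a=cv2.resize(e['img'],(560,420)); b=cv2.resize(t['img'][140:260,240:400],(560,420))
cv2.imwrite('pics/m2.png',cv2.resize(np.vstack([a,b]),None,fx=.71,fy=.71)); print(arm.get_state()['tool_pos'],arm.get_state()['orientation'])
E
```

```text
[ 0.65970812 -0.11440656  0.12834339] [-3.13933784e+00 -1.63550185e-03  1.92495005e+00]
```

View pics/m2.png

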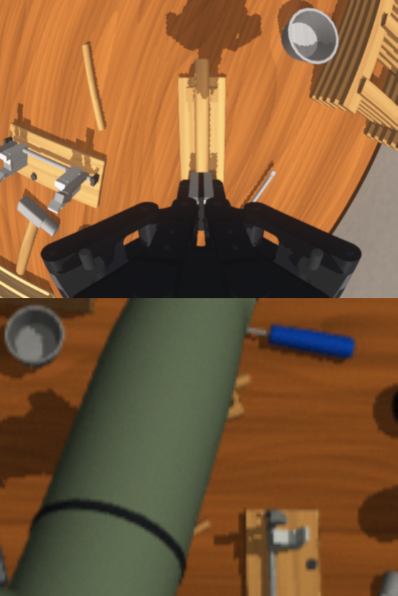

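```bash
python3 - <<'E'
from h import *
e=load('w2'); crop(e,230,70,350,270,3,'m3.png')
for v in range(85,250,12): print(v,[round(px(e,u,v)[2]*1000) for u in range(262,310,4)])
e=load('rod'); print()
for v in range(85,265,15): print(v,[round(px(e,u,v)[2]*1000) for u in range(258,318,4)])
E
```

```text
85 [-1, 0, -1, 51, 56, 57, 56, 55, 50, -1, -2, -1]
97 [-1, -1, 0, 51, 56, 56, 56, 55, 50, -1, -1, -1]
109 [8, 9, 7, 52, 56, 57, 56, 55, 49, 8, 8, 9]
121 [9, 9, 9, 52, 56, 57, 56, 55, 50, 9, 10, 8]
133 [49, 49, 49, 53, 56, 57, 57, 55, 50, 49, 49, 48]
145 [10, 9, 9, 53, 56, 57, 56, 55, 9, 9, 9, 9]
157 [9, 9, 9, 51, 55, 57, 57, 55, 10, 9, 9, 10]
169 [8, 9, 9, 51, 55, 57, 56, 55, 8, 9, 9, 9]
181 [9, 9, 9, 51, 55, 57, 56, 54, 9, 9, 9, 9]
193 [9, 9, 9, 50, 56, 56, 56, 55, 9, 9, 8, 9]
205 [9, 9, 9, 49, 55, 57, 57, 55, 10, 9, 9, 9]
217 [9, 10, 9, 9, 55, 56, 57, 55, 10, 9, 9, 9]
229 [9, 9, 9, 9, 54, 57, 56, 55, 9, 9, 9, 9]
241 [9, 12, 14, 16, 55, 57, 57, 55, 16, 15, 15, 8]

85 [-1, -1, -1, -1, -1, -1, -1, -1, -1, -1, -1, -1, -1, -1, -1]
100 [-1, -1, -1, -1, -1, 54, 56, 56, 55, -1, -1, -1, 0, -1, -1]
115 [8, 9, 9, 9, 9, 54, 56, 57, 54, 9, 9, 9, 9, 9, -1]
130 [0, 9, 9, 49, 48, 53, 56, 57, 55, 48, 49, 48, 9, 9, -1]
145 [8, 9, 9, 9, 8, 52, 55, 57, 55, 9, 9, 9, 9, 9, -1]
160 [0, 9, 9, 9, 9, 51, 56, 56, 55, 9, 9, 9, 9, 9, -1]
175 [0, 9, 9, 10, 9, 50, 56, 57, 55, 9, 9, 9, 8, 8, -1]
190 [-1, 9, 9, 9, 9, 9, 56, 57, 55, 8, 9, 8, 9, 9, -2]
205 [-1, 9, 9, 9, 9, 10, 55, 57, 55, 10, 9, 9, 9, 9, -1]
220 [-1, 8, 9, 10, 30, 34, 55, 57, 56, 33, 32, 32, 9, 9, -1]
235 [-1, -1, 9, 9, 49, 41, 55, 57, 56, 49, 49, 49, 9, -1, -1]
250 [-1, -1, -1, -1, -1, -1, 55, 56, 56, 51, -1, -1, -1, -2, -1]
```

View pics/m3.png

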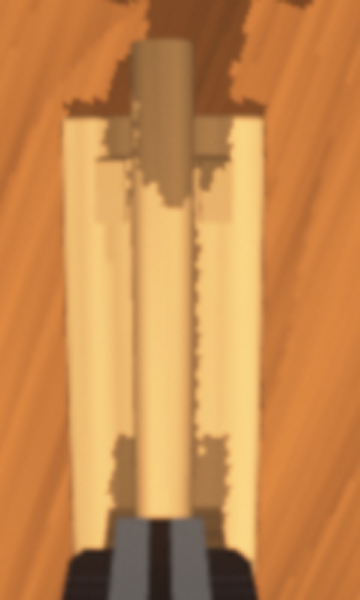

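```bash
python3 - <<'E'
from h import *
e=load('w2'); print('far end',px(e,284.3,83.5,plane=.05), 'axis pt',px(e,284.3,160,plane=.05))
def prof(n):
  e=snap('wrist',n)
  for v in (60,100,140,180,200,220):
    r=[(u,px(e,u,v)) for u in range(240,330,2)]; r=[(u,p) for u,p in r if .04<p[2]<.075]
    if r: print(' ',v,r[0][0],r[-1][0],np.mean([p for _,p in r],0).round(4),max(p[2] for _,p in r).round(4))
gripper_open(); print(arm.get_state()['grip_width'])
arm.servo_line([.6608,-.1147,.031],[np.pi,0,1.925],velocity=.15); s=arm.get_state(); print(s['tool_pos'],s['ft_force']);prof('g1')
grab(40); s=arm.get_state(); print(s['grip_width'],s['gripper_force'],s['ft_force'],s['moment'],s['tool_pos'],s['t']);prof('g2')
arm.wait(.3);s=arm.get_state(); print(s['grip_width'],s['gripper_force'])
E
```

```text
far end [ 0.62894101 -0.02924116  0.05      ] axis pt [ 0.649215   -0.08404239  0.05      ]
0.9971480091270147
[ 0.66157131 -0.1149033   0.03187831] [-1.03349783  0.20491234 -0.05886837]
  100 264 298 [ 0.6345 -0.0454  0.0546] 0.0571
  140 246 318 [ 0.6412 -0.0623  0.0514] 0.0575
  180 266 296 [ 0.647  -0.0793  0.0551] 0.0572
  200 266 296 [ 0.6503 -0.0882  0.0551] 0.057
  220 266 296 [ 0.6536 -0.0974  0.0551] 0.0572
-0.001814551720315934 1.7138988710939884 [0.89874536 0.83798939 2.96655426] [ 0.08972975 -0.00203824 -0.0201342 ] [ 0.66125488 -0.11476234  0.03148532] 8.6417
  100 266 298 [ 0.6347 -0.0452  0.0551] 0.0571
  140 246 318 [ 0.6409 -0.0622  0.0511] 0.0571
  180 266 298 [ 0.6471 -0.079   0.055 ] 0.0574
  200 266 298 [ 0.6504 -0.0879  0.0546] 0.0564
  220 266 298 [ 0.6538 -0.0971  0.0546] 0.057
-0.0009480068623884861 2.6695534586906433
```

```bash
python3 - <<'E'
from h import *
t=snap('side','s2'); g=load('g2'); g1=load('g1')
A=cv2.resize(g['img'][150:390,200:370],(400,565)); B=cv2.resize(t['img'][170:260,230:320],(400,400),interpolation=cv2.INTER_CUBIC)
im=np.zeros((590,800,3),np.uint8); im[:565,:400]=A; im[:400,400:]=B; cv2.imwrite('pics/m4.png',im)
for v in range(220,330,8): print(v,[tuple((px(g,u,v)*1000).round().astype(int)) for u in (270,277,283,289,296)])
E
```

```text
220 [(np.int64(649), np.int64(-99), np.int64(54)), (np.int64(651), np.int64(-97), np.int64(56)), (np.int64(654), np.int64(-96), np.int64(57)), (np.int64(657), np.int64(-95), np.int64(56)), (np.int64(660), np.int64(-95), np.int64(53))]
228 [(np.int64(650), np.int64(-103), np.int64(54)), (np.int64(653), np.int64(-101), np.int64(56)), (np.int64(655), np.int64(-100), np.int64(57)), (np.int64(658), np.int64(-99), np.int64(56)), (np.int64(662), np.int64(-99), np.int64(53))]
236 [(np.int64(651), np.int64(-107), np.int64(54)), (np.int64(654), np.int64(-105), np.int64(56)), (np.int64(657), np.int64(-104), np.int64(56)), (np.int64(660), np.int64(-103), np.int64(56)), (np.int64(663), np.int64(-103), np.int64(53))]
244 [(np.int64(652), np.int64(-107), np.int64(63)), (np.int64(655), np.int64(-106), np.int64(63)), (np.int64(657), np.int64(-105), np.int64(62)), (np.int64(660), np.int64(-104), np.int64(63)), (np.int64(663), np.int64(-103), np.int64(63))]
252 [(np.int64(652), np.int64(-107), np.int64(72)), (np.int64(655), np.int64(-106), np.int64(72)), (np.int64(657), np.int64(-105), np.int64(72)), (
[... 1574 characters left out ...]
105), np.int64(116)), (np.int64(658), np.int64(-113), np.int64(103)), (np.int64(662), np.int64(-118), np.int64(94)), (np.int64(662), np.int64(-111), np.int64(103)), (np.int64(661), np.int64(-103), np.int64(116))]
316 [(np.int64(653), np.int64(-104), np.int64(122)), (np.int64(659), np.int64(-116), np.int64(103)), (np.int64(663), np.int64(-122), np.int64(94)), (np.int64(663), np.int64(-114), np.int64(104)), (np.int64(660), np.int64(-102), np.int64(122))]
324 [(np.int64(654), np.int64(-106), np.int64(123)), (np.int64(660), np.int64(-119), np.int64(104)), (np.int64(665), np.int64(-125), np.int64(94)), (np.int64(664), np.int64(-118), np.int64(104)), (np.int64(661), np.int64(-104), np.int64(122))]
```

View pics/m4.png

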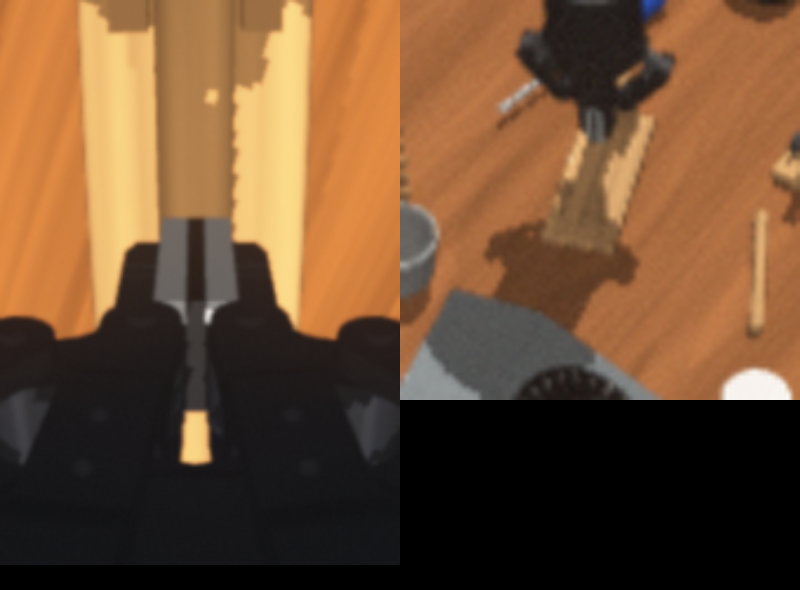

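```bash
python3 - <<'E'
from h import *
for n in('w2','g2'):
  e=load(n)
  T=Ro.from_euler('xyz',e['to']).as_matrix()
  print(n)
  for v in range(237,250,1): print(v,[tuple((T.T@(px(e,u,v,z=float(e['z_map'][v,u]))-e['tp'])*1000).round(1).tolist()) for u in (272,294)])
t=load('s2'); T=Ro.from_euler('xyz',arm.get_state()['orientation']).as_matrix(); tp=arm.get_state()['tool_pos']
# side view points near tool axis
Q=[]
for v in range(150,260):
  for u in range(220,330):
    p=T.T@(px(t,u,v,z=float(t['z_map'][v,u]))-tp)*1000
    if abs(p[1])<14 and abs(p[0])<20 and -120<p[2]<5: Q.append(p)
Q=np.array(Q); 
for z in range(-120,5,6):
  q=Q[(Q[:,2]>=z)&(Q[:,2]<z+6)]
  if len(q): print(z,len(q),q.min(0).round(),q.max(0).round())
E
```

```text
w2
237 [(-48.1, -11.0, 120.7), (-48.2, 10.1, 121.0)]
238 [(-48.8, -11.0, 119.9), (-48.7, 10.0, 119.8)]
239 [(-50.3, -11.0, 121.0), (-49.4, 10.0, 118.9)]
240 [(-50.2, -11.0, 118.4), (-49.8, 10.0, 117.5)]
241 [(-49.7, -10.8, 114.7), (-49.9, 9.9, 115.2)]
242 [(-49.7, -10.8, 112.4), (-49.7, 9.8, 112.3)]
243 [(10.4, -5.4, -30.3), (10.7, 4.7, -31.0)]
244 [(10.6, -5.4, -31.9), (10.4, 4.7, -31.5)]
245 [(10.2, -5.4, -32.3), (10.5, 4.6, -32.8)]
246 [(10.2, -5.3, -33.3), (10.5, 4.6, -33.9)]
247 [(10.2, -5.3, -34.4), (10.6, 4.5, -35.2)]
248 [(10.6, -5.2, -36.5), (10.3, 4.5, -35.8)]
249 [(10.6, -5.2, -37.5), (10.6, 4.5, -37.5)]
g2
237 [(10.5, -5.7, -23.2), (9.8, 5.0, -21.4)]
238 [(10.0, -5.7, -23.3), (9.5, 5.0, -22.0)]
239 [(9.2, -5.7, -22.6), (9.0, 5.0, -22.1)]
240 [(8.7, -5.7, -22.7), (8.8, 4.9, -22.9)]
241 [(8.5, -5.7, -23.3), (7.9, 5.0, -21.9)]
242 [(8.2, -5.7, -24.0), (7.6, 5.0, -22.6)]
243 [(69.4, -0.3, -168.0), (10.2, 4.7, -29.8)]
244 [(10.3, -5.4, -31.2), (10.5, 4.6, -31.8)]
245 [(10.3, -5.4, -32.4), (9.8, 4.7, -31.3)]
246 [(10.8, -5.3, -34.7), (10.0, 4.6, -32.8)]
247 [(69.4, -0.3, -168.0), (10.7, 4.5, -35.5)]
248 [(10.4, -5.2, -36.0), (10.6, 4.5, -36.5)]
249 [(9.9, -5.3, -36.0), (10.3, 4.5, -36.8)]
-120 11 [   7.  -10. -119.] [  19.   11. -114.]
-114 5 [  13.  -14. -113.] [  19.   11. -109.]
-108 8 [  12.  -13. -108.] [  19.   11. -103.]
-102 7 [  10.  -14. -102.] [ 19.  11. -97.]
-96 4 [  9. -13. -96.] [ 18.  11. -94.]
-90 8 [  8. -13. -89.] [ 16.  12. -84.]
-84 12 [ -7. -13. -83.] [ 18.  13. -79.]
-78 9 [-11.  -5. -78.] [ 15.   9. -73.]
-72 6 [  8. -11. -70.] [ 14.  10. -66.]
-66 9 [  1. -12. -66.] [ 15.  11. -60.]
-60 6 [  6.  -9. -58.] [ 15.  12. -55.]
-54 12 [  3. -13. -53.] [ 16.  11. -48.]
-48 6 [  6.  -4. -46.] [ 14.  12. -42.]
-42 10 [  3. -11. -42.] [ 14.  12. -36.]
-36 4 [  9.  -7. -34.] [ 13.   1. -32.]
-30 6 [  4.  -9. -29.] [ 19.   3. -24.]
-24 6 [  7.  -9. -24.] [ 19.   6. -20.]
```

The wrist depth shows the real fingertips about 30 mm behind the reported TCP, and the same held in free air. They shut just above the rod. So the grasp point is about 49 mm behind the TCP, and I'm correcting for that.

```bash
cat >> h.py <<'E'
GO=.049  # grasp point behind reported TCP
E
python3 - <<'E'
from h import *
y=1.925; c=[.6605,-.1145]
arm.servo_line([*c,.06],velocity=.15); gripper_open(); arm.servo_line([*c,.05-GO],[np.pi,0,y],velocity=.12)
grab(60); s=arm.get_state(); print(s['grip_width'],s['gripper_force'],s['tool_pos'],s['t'])
arm.servo_line([*c,.09],velocity=.15); s=arm.get_state(); print(s['grip_width'],s['ft_force'])
if s['grip_width']>.1:
  Y=np.pi+.025; c=[.4514,-.2428]
  arm.goto([*c,.08],[np.pi,0,Y]); e=snap('wrist','held')
  # rod in hand: tool-frame points
  T=Ro.from_euler('xyz',e['to']).as_matrix(); Q=[]
  for v in range(60,300,4):
    for u in range(240,330,4):
      z=float(e['z_map'][v,u])
      if z>0:
        p=T.T@(px(e,u,v,z=z)-e['tp'])*1000
        if abs(p[1])<12 and p[0]>14 and -70<p[2]<-30: Q.append(p)
  Q=np.array(Q); print(len(Q),Q.min(0).round(1),Q.max(0).round(1),'slopes',np.polyfit(Q[:,0],Q[:,1],1),np.polyfit(Q[:,0],Q[:,2],1), 'topz',np.percentile(Q[:,2],5))
  print(arm.get_state()['t'])
E
```

```text
0.16695450208017368 58.381399512290955 [ 0.66064521 -0.1145273   0.00139407] 11.4583
0.16666161677817992 [-0.2810654  -0.28610324 -1.39721738]
514 [ 14.1  -9.1 -57. ] [ 88.9   7.2 -46.6] slopes [-0.004573  -0.6924223] [ 7.77570156e-04 -5.38637837e+01] topz -55.854184119242895
13.675
```

```bash
python3 - <<'E'
from h import *
c=[.4514,-.2428]; f0=arm.get_state()['ft_force']
arm.servo_line([*c,.055],velocity=.1)
for z in (.048,.042,.036,.030,.025,.021,.018,.016,.015):
    arm.servo_line([*c,z],velocity=.06); s=arm.get_state(); print(z,(s['ft_force']-f0).round(1),s['moment'].round(2),s['tool_pos'].round(4),s['grip_width'].round(3))
    if s['ft_force'][2]-f0[2]>35: break
e=snap('wrist','seat')
Q=np.array([px(e,u,v) for v in range(40,235,3) for u in range(240,330,2)])
d=np.array([np.cos(.025),np.sin(.025)]);n=np.array([-d[1],d[0]])
q=np.c_[(Q[:,:2]-c)@d,(Q[:,:2]-c)@n,Q[:,2]]*1000
for lo in range(-100,-10,6):
  m=(q[:,0]>=lo)&(q[:,0]<lo+6)&(abs(q[:,1])<30)&(q[:,2]>45)
  if m.any(): print(lo,[(round(a),round(b)) for a,b in sorted(q[m][:,1:].tolist())][::3])
print(s['t'])
E
```

```text
Traceback (most recent call last):
AttributeError: 'float' object has no attribute 'round'
```

```bash
python3 - <<'E'
from h import *
c=[.4514,-.2428]; f0=np.array([-.28,-.29,-1.4])
for z in (.042,.036,.030,.025,.021,.018,.016,.015):
    arm.servo_line([*c,z],velocity=.06); s=arm.get_state(); print(z,(s['ft_force']-f0).round(1),s['moment'].round(2),s['tool_pos'].round(4),round(s['grip_width'],3))
    if s['ft_force'][2]-f0[2]>35: break
e=snap('wrist','seat')
Q=np.array([px(e,u,v) for v in range(40,235,3) for u in range(240,330,2)])
d=np.array([np.cos(.025),np.sin(.025)]);n=np.array([-d[1],d[0]])
q=np.c_[(Q[:,:2]-c)@d,(Q[:,:2]-c)@n,Q[:,2]]*1000
for lo in range(-100,-10,6):
  m=(q[:,0]>=lo)&(q[:,0]<lo+6)&(abs(q[:,1])<30)&(q[:,2]>45)
  if m.any(): print(lo,[(round(a),round(b)) for a,b in sorted(q[m][:,1:].tolist())][::3])
print(s['t'])
E
```

```text
0.042 [-0.5  0.3  0.7] [ 0.01  0.01 -0.03] [ 0.4511 -0.2426  0.0417] 0.173
0.036 [ 0.8 -1.7  1.1] [-0.36 -0.19 -0.08] [ 0.4518 -0.2435  0.036 ] 0.166
0.03 [ 3.3 -2.6  2.3] [-0.53 -0.41 -0.06] [ 0.452  -0.2434  0.0301] 0.167
0.025 [ 2.3 -2.3 -0.9] [-0.59 -0.42  0.01] [ 0.4512 -0.2426  0.0247] 0.168
0.021 [ 1.7 -1.4 -3.1] [-0.41 -0.39 -0.04] [ 0.4508 -0.2421  0.0203] 0.17
0.018 [-0.3  0.5  0.7] [ 0.02  0.04 -0.02] [ 0.4506 -0.2418  0.0176] 0.165
0.016 [-0.7  1.9  5.7] [0.25 0.24 0.  ] [ 0.4512 -0.2423  0.0163] 0.17
0.015 [-3.8  3.4 16. ] [ 0.6   0.76 -0.02] [ 0.4513 -0.2424  0.0162] 0.164
-94 [(-8, 65), (-7, 68), (-6, 69), (-5, 69), (-5, 70), (-5, 70), (-4, 70), (-3, 71), (-3, 71), (-2, 71), (-1, 72), (0, 72), (0, 72), (1, 71), (2, 71), (2, 71), (3, 71), (4, 71), (4, 70), (5, 70), (5, 69), (6, 69), (7, 67), (7, 64)]
-88 [(-8, 67), (-8, 67), (-7, 68), (-7, 68), (-6, 69), (-6, 69), (-5, 69), (-5, 70), (-5, 71), (-4, 71), (-4, 71), (-3, 71), (-3, 71), (-3, 71), (-3, 71), (-2, 71), (-2, 72), (-1, 71), (-1, 72), (0, 72), (0, 72), (0, 72), (0, 71), (1, 71), (1, 71), (2, 72), (2, 71), (2, 71)
[... 4830 characters left out ...]
, 71), (-1, 71), (-1, 72), (-1, 71), (0, 72), (0, 71), (1, 71), (2, 71), (2, 71), (2, 71), (2, 71), (3, 71), (4, 70), (4, 70), (5, 69), (5, 69), (5, 69), (5, 69), (6, 68), (6, 69), (7, 67), (8, 65), (8, 64)]
-34 [(-7, 67), (-7, 67), (-7, 68), (-7, 69), (-6, 69), (-5, 70), (-5, 70), (-4, 70), (-4, 70), (-3, 71), (-3, 71), (-3, 71), (-2, 71), (-2, 72), (-1, 72), (-1, 72), (-1, 71), (0, 71), (0, 71), (1, 72), (2, 71), (2, 71), (2, 71), (2, 71), (3, 70), (4, 70), (4, 70), (5, 70), (5, 69), (5, 69), (6, 69), (6, 68), (7, 67), (7, 66)]
-28 [(-7, 67), (-7, 68), (-6, 69), (-5, 70), (-4, 70), (-3, 71), (-2, 71), (-1, 72), (0, 71), (2, 71), (2, 71), (4, 71), (5, 69), (6, 68), (6, 67), (7, 65)]
16.3417
```

The rod is home: its top is level at 72 mm, there was a firm stop at 16 N, and the blade noses are over it. I'll release and look at the dial.

```bash
python3 - <<'E'
from h import *
gripper_open(); arm.servo_line([.4514,-.2428,.13],velocity=.2)
arm.goto([.47,.15,.22],[np.pi,0,np.pi]); e=snap('wrist','dial'); print(arm.get_state()['t'],arm.get_state()['tool_pos'])
c=load('clip')
V,U=np.mgrid[0:420:1,60:500:1]; V=V.ravel();U=U.ravel(); P=np.array([px(e,u,v,z=float(e['z_map'][v,u])) for u,v in zip(U,V)]); C=e['img'][V,U]
ok=e['z_map'][V,U]>0; P=P[ok];C=C[ok]; np.savez('pics/dial.npz',P=P,C=C)
# panel plane: RANSAC-lite on points near dial
m=(np.hypot(P[:,0]-.47,P[:,1]-.15)<.1)&(P[:,2]>.03)&(P[:,2]<.125); Q=P[m]
rng=np.random.default_rng(0);best=0
for _ in range(300):
  a=Q[rng.choice(len(Q),3,replace=False)]; n=np.cross(a[1]-a[0],a[2]-a[0]); n/=np.linalg.norm(n)+1e-12; n*=np.sign(n[2])
  k=abs((Q-a[0])@n)<.0015
  if n[2]>.7 and n[2]<.93 and k.sum()>best: best=k.sum();K=k
c0=Q[K].mean(0); n=np.linalg.svd(Q[K]-c0,full_matrices=False)[2][2]; n*=np.sign(n[2]); print(best,len(Q),c0,n,'tilt',np.degrees(np.arccos(n[2])),'yaw of lean',np.arctan2(n[1],n[0]))
h=np.array([n[0],n[1],0]);h/=np.linalg.norm(h); down=h*n[2]-np.array([0,0,1])*np.hypot(n[0],n[1]); side=np.cross(n,down)
H=(P-c0)@n; A=np.c_[(P-c0)@down,(P-c0)@side]*1000
near=np.hypot(P[:,0]-.47,P[:,1]-.15)<.12
print(np.histogram(H[near]*1000,bins=np.arange(-4,60,2)))
np.savez('pics/pan.npz',c0=c0,n=n,down=down,side=side)
E
```

```text
19.35 [0.47013888 0.14905029 0.2195025 ]
9880 21676 [0.4845588  0.17388725 0.09002322] [-0.55418931 -0.1423204   0.8201336 ] tilt 34.90183055313447 yaw of lean -2.890216538248023
(array([1057, 6669, 7365, 3763, 4718,  122,  199,  764,  759,   73,   78,
        106,  107,  111,  124,   98,  105,   94,   80,   61,   61,   74,
        357,  379,    1,    0,    0,    0,    0,    0,    0]), array([-4, -2,  0,  2,  4,  6,  8, 10, 12, 14, 16, 18, 20, 22, 24, 26, 28,
       30, 32, 34, 36, 38, 40, 42, 44, 46, 48, 50, 52, 54, 56, 58]))
```

```bash
python3 - <<'E'
from h import *
from scipy.optimize import least_squares
z=np.load('pics/dial.npz');g=np.load('pics/pan.npz');P,C=z['P'],z['C'].astype(int);c0,n,down,side=[g[k] for k in('c0','n','down','side')]
H=(P-c0)@n*1000; A=np.c_[(P-c0)@down,(P-c0)@side]*1000; W=C.min(1); S=C.max(1)-W
k0=np.array([.477,.151,.134])-c0; a0=np.array([k0@down,k0@side])*1000; print('guess',a0)
r=np.hypot(*(A-a0).T)
m=(H>40)&(H<46)&(r<45); rect=cv2.minAreaRect(A[m].astype(np.float32)); print('bar top',rect,m.sum(),np.median(H[m]))
d=(H>9.5)&(H<14.5)&(r<36)
hull=cv2.convexHull(A[d&(S<60)].astype(np.float32)); print('disc hull',cv2.minEnclosingCircle(A[d].astype(np.float32)))
f=(H>2)&(H<8)&(r<70)&(W<50);print('dial',cv2.minEnclosingCircle(A[f].astype(np.float32)),np.median(H[f]))
cen=np.array(rect[0])
R=np.hypot(*(A-cen).T); th=np.arctan2(-(A-cen)[:,1],(A-cen)[:,0])
for nm,lo,hi in(('ring27-44',27,44),('ring41-64',41,64)):
  m=(R>lo)&(R<hi)&(H>7.5)&(H<40); h,b=np.histogram(th[m],bins=np.arange(-3.2,3.3,.1)); print(nm,[(round(b[i],1),h[i]) for i in range(len(h)) if h[i]])
  for t0 in b[:-1][h>8]:
    q=m&(abs(th-t0-.05)<.06); print('   ',round(t0,2),R[q].min().round(1),R[q].max().round(1),'H',H[q].min().round(1),H[q].max().round(1),C[q].mean(0).round())
E
```

```text
guess [-14.48895108  20.28777803]
bar top ((4.915332794189453, 14.69938850402832), (13.466230392456055, 44.68540954589844), 65.4621353149414) 737 42.033113017267155
disc hull ((4.150938987731934, 14.620135307312012), 25.90408706665039)
dial ((4.554928779602051, 14.351351737976074), 56.657283782958984) 4.116543588574567
ring27-44 [(np.float64(0.3), np.int64(10)), (np.float64(0.4), np.int64(23)), (np.float64(0.5), np.int64(5)), (np.float64(1.5), np.int64(2)), (np.float64(1.6), np.int64(13)), (np.float64(1.7), np.int64(5))]
    0.3 34.8 39.2 H 8.3 9.9 [189. 194. 206.]
    0.4 30.1 39.4 H 7.5 10.8 [163. 168. 180.]
    1.6 41.8 43.9 H 7.5 11.7 [208. 210. 211.]
ring41-64 [(np.float64(1.5), np.int64(20)), (np.float64(1.6), np.int64(108)), (np.float64(1.7), np.int64(66))]
    1.5 41.8 61.4 H 7.5 11.7 [207. 208. 209.]
    1.6 41.8 61.9 H 7.5 12.4 [235. 237. 237.]
    1.7 41.9 61.6 H 7.6 11.4 [225. 227. 227.]
```

```bash
cat >> h.py <<'E'
import os
if os.path.exists('pics/pan.npz'):
    _g=np.load('pics/pan.npz'); c0,n,down,side=[_g[k] for k in('c0','n','down','side')]
    AX=np.array([4.6,14.6]); GRIP=c0+AX[0]/1e3*down+AX[1]/1e3*side+.0355*n
    def kpose(th,standoff=0,flip=0):
        bx=-(np.cos(th)*down-np.sin(th)*side)   # knob x axis (pointer at -x)
        x=bx*(-1)**flip; zt=-n; R=np.c_[x,np.cross(zt,x),zt]
        return GRIP+zt*(GO-standoff), Ro.from_matrix(R).as_euler('xyz')
E
python3 - <<'E'
from h import *
z=np.load('pics/dial.npz');P,C=z['P'],z['C'].astype(int)
H=(P-c0)@n*1000; A=np.c_[(P-c0)@down,(P-c0)@side]*1000-AX; R=np.hypot(*A.T); th=np.arctan2(-A[:,1],A[:,0])
m=(R>41)&(R<64)&(H>9)&(H<13)&(abs(th-1.63)<.25)&(C.min(1)>150); rect=cv2.minAreaRect(A[m].astype(np.float32)); print('tab',rect,'th centre',np.arctan2(-rect[0][1],rect[0][0]),th[m].mean())
m=(R>28)&(R<42)&(H>6)&(H<20)&(abs(th-.42)<.25)&(C.min(1)>120);print('ptr',th[m].mean(),R[m].max())
B=(H>40)&(np.hypot(*A.T)<45);print('bar',cv2.minAreaRect(A[B].astype(np.float32)))
D=C.max(1)<45; q=D&(P[:,2]>.16)&(P[:,1]>.2)&(P[:,1]<.35); print('ball?',q.sum(),P[q].min(0),P[q].max(0),np.median(P[q],0))
print(GRIP)
for fl in(0,1):
  for t in(.428,1.64):
    for so in (0,.09):
      p,o=kpose(t,so,fl); s=kinematics.solve_ik(p,o); print(fl,t,so,p.round(3),None if s is None else np.round(s,2))
E
```

```text
tab ((-3.7368431091308594, -52.18811798095703), (19.874025344848633, 12.09572696685791), 71.24009704589844) th centre 1.6422776623259276 1.665361833671285
ptr 0.43107095803946516 39.67210018046428
bar ((0.3153343200683594, 0.09938812255859375), (13.466230392456055, 44.68540954589844), 65.4621353149414)
ball? 5879 [0.45568206 0.20000375 0.21380373] [0.5189019  0.28553045 0.34714066] [0.46735665 0.20961224 0.31311686]
[0.46486259 0.15375535 0.11650597]
0 0.428 0 [0.492 0.161 0.076] [ 0.13  0.16 -1.15 -0.34  0.07 -2.82]
0 0.428 0.09 [0.442 0.148 0.15 ] [ 0.1  -0.15 -1.14 -0.02  0.08 -2.84]
0 1.64 0 [0.492 0.161 0.076] [ 0.13  0.16 -1.15 -0.34  0.07 -1.6 ]
0 1.64 0.09 [0.442 0.148 0.15 ] [ 0.1  -0.15 -1.14 -0.02  0.08 -1.62]
1 0.428 0 [0.492 0.161 0.076] [ 0.13  0.16 -1.15 -0.34  0.07  0.33]
1 0.428 0.09 [0.442 0.148 0.15 ] [ 0.1  -0.15 -1.14 -0.02  0.08  0.31]
1 1.64 0 [0.492 0.161 0.076] [ 0.13  0.16 -1.15 -0.34  0.07  1.54]
1 1.64 0.09 [0.442 0.148 0.15 ] [ 0.1  -0.15 -1.14 -0.02  0.08  1.52]
```

```bash
cat >> h.py <<'E'
def angles(e):
    zz=e['z_map']; V,U=np.nonzero(zz[:330]>0)
    f=210/np.tan(np.radians(e['fovy'])/2); a=np.c_[(U-e['cx'])/f,(V-e['cy'])/f]; r=np.hypot(*a.T)+1e-9
    ray=np.c_[a[:,0]/r*np.sin(r),-a[:,1]/r*np.sin(r),-np.cos(r)]; pc=ray*(zz[V,U]/np.cos(r))[:,None]
    T=np.eye(4);T[:3,:3]=Ro.from_euler('xyz',e['to']).as_matrix();T[:3,3]=e['tp'];M=T@e['hand_eye']; P=pc@M[:3,:3].T+M[:3,3]; C=e['img'][V,U].astype(int)
    H=(P-c0)@n*1000; A=np.c_[(P-c0)@down,(P-c0)@side]*1000-AX; R=np.hypot(*A.T); th=np.arctan2(-A[:,1],A[:,0])
    out={}
    m=(H>38)&(H<46)&(R<30)&(C.max(1)-C.min(1)<60); out['bar']=cv2.minAreaRect(A[m].astype(np.float32)) if m.sum()>50 else None
    m=(R>29)&(R<41)&(H>6)&(H<16)&(C.min(1)>110)&(th<2.2); out['ptr']=(np.median(th[m]),th[m].min(),th[m].max(),m.sum())
    m=(R>43)&(R<60)&(H>9)&(H<13)&(th>.9)&(th<2.4); t=th[m]; out['tab']=(np.median(t),(t.min()+t.max())/2,[np.median(t[(R[m]>a)&(R[m]<=a+4)]).round(3) for a in(43,47,51,55)],m.sum(), cv2.minAreaRect(A[m].astype(np.float32)))
    d=(H>9)&(H<15)&(R<30); out['disc']=cv2.minEnclosingCircle(A[d].astype(np.float32))
    return out
E
python3 - <<'E'
from h import *
p,o=kpose(.43,.09,1); arm.goto(p,o); e=snap('wrist','k1')
for k,v in angles(load('dial')).items(): print('far',k,v)
for k,v in angles(e).items(): print(k,v)
print(arm.get_state()['t'])
E
```

```text
far bar ((0.4314727783203125, 0.33771514892578125), (14.192828178405762, 44.669158935546875), 65.8095474243164)
far ptr (np.float64(0.4351907904077321), np.float64(0.3313347687790446), np.float64(0.5061645725724656), np.int64(38))
far tab (np.float64(1.6655516154174468), np.float64(1.6695565536616779), [np.float64(1.654), np.float64(1.662), np.float64(1.669), np.float64(1.676)], np.int64(140), ((-3.3851842880249023, -51.94291305541992), (17.222036361694336, 11.964096069335938), 69.08262634277344))
far disc ((1.4445106983184814, -0.49481427669525146), 27.546916961669922)
bar ((0.9837570190429688, 0.4157257080078125), (13.332680702209473, 44.0233154296875), 65.78372955322266)
ptr (np.float64(0.4103240052245459), np.float64(0.32914630990061267), np.float64(0.5022357372756737), np.int64(119))
tab (np.float64(1.655161376158838), np.float64(1.6616685249177188), [np.float64(1.645), np.float64(1.658), np.float64(1.657), np.float64(1.664)], np.int64(214), ((-4.676853179931641, -51.236785888671875), (17.01616668701172, 12.121947288513184), 85.29547882080078))
disc ((2.2418644428253174, -0.31020787358283997), 27.510475158691406)
20.4
```

```bash
sed -i 's/AX=np.array(\[4.6,14.6\])/AX=np.array([5.4,14.9])/' h.py; python3 - <<'E'
from h import *
p,o=kpose(.425,0,1); arm.servo_line(p,o,velocity=.1); s=arm.get_state(); print(s['ft_force'],s['t'])
grab(40); s=arm.get_state(); print(s['grip_width'],s['ft_force'],s['moment'])
q=np.array(s['joint_positions']); q0=q.copy()
for d in(.6,1.245):
  q[5]=q0[5]+d; arm.move_j(q); s=arm.get_state(); print(s['ft_force'].round(1),s['moment'].round(2),s['tool_pos'].round(4),round(s['grip_width'],3))
gripper_open(); p,o=kpose(1.67,.09,1); arm.servo_line(p,None,velocity=.15)
e=snap('wrist','k2')
for k,v in angles(e).items(): print(k,v)
print(arm.get_state()['t'],arm.get_state()['joint_positions'][5]-q0[5])
E
```

```text
[-0.0287579   0.62715288  1.1012501 ] 21.45
0.1525004089033474 [-2.61613091  2.1845314   4.88780147] [0.46751843 0.46843267 0.28383879]
[-0.5  4.   1.3] [0.31 0.53 0.26] [0.4917 0.162  0.0767] 0.161
[1.2 5.4 3.1] [0.77 0.25 0.56] [0.4922 0.1623 0.0771] 0.154
bar ((-0.02076864242553711, -0.7781620025634766), (43.955909729003906, 13.710258483886719), 84.85370635986328)
ptr (np.float64(1.6566014542159533), np.float64(1.5768365254774361), np.float64(1.7516783962786266), np.int64(119))
tab (np.float64(1.6731181236973276), np.float64(1.666784848166015), [np.float64(1.666), np.float64(1.674), np.float64(1.66), np.float64(1.673)], np.int64(222), ((-4.893592357635498, -51.216548919677734), (16.09507942199707, 10.769042015075684), 84.0133056640625))
disc ((-1.1507697105407715, -1.9281518459320068), 27.469112396240234)
24.8833 1.221782486787983
```

The pointer reads about 1.660 and the tab about 1.667, so they are aligned. Now the lever: fit the ball's sphere from the top depth and push it with shut fingers.

```bash
cat > lev.py <<'E'
from h import *
from scipy.optimize import least_squares
h=np.array([n[0],n[1],0]);h/=np.linalg.norm(h); L=np.cross([0,0,1],h)
def ball(e,guess,rad=.03):
    zz=e['z_map'];V,U=np.nonzero(zz>0);P=[]
    for v,u in zip(V,U):
        if e['img'][v,u].max()<60:
            p=px(e,u,v,z=float(zz[v,u]))
            if np.linalg.norm(p-guess)<rad: P.append(p)
    P=np.array(P); r=least_squares(lambda c:np.linalg.norm(P-c,axis=1)-.013,guess,loss='soft_l1',f_scale=.001); return r.x,len(P),np.abs(r.fun).mean()
E
python3 - <<'E'
from lev import *
g=np.array([.504,.274,.219]); print(ball(load('top0'),g,.02)); print('wrist k2',[f(e,g,.025) if 0 else None for f,e in ()])
b=ball(load('top0'),g,.02)[0]
try: print(ball(load('dial'),g,.022))
except Exception as x: print(x)
yaw=np.arctan2(h[1],h[0]); print('yaw',yaw,'h',h)
for s in(.09,.024,-.06): print(np.round(kinematics.solve_ik([*(b+h*s)[:2],.177],[np.pi,0,yaw]),2))
E
```

```text
(array([0.51006475, 0.27793991, 0.2203226 ]), 83, np.float64(0.0013367307222337801))
wrist k2 []
(array([0.50972671, 0.27879685, 0.21936504]), 803, np.float64(0.00046374150819967276))
yaw -2.890216538248023 h [-0.96857105 -0.24873706  0.        ]
[ 0.39  0.25 -0.38  0.95  0.    0.14]
[ 0.38  0.36 -0.22  0.99  0.    0.13]
[0.36 0.51 0.02 1.08 0.   0.11]
```

```bash
python3 - <<'E'
from lev import *
b=np.array([.5097,.2787,.2194]); O=[np.pi,0,np.arctan2(h[1],h[0])]
P=lambda s,z=.177:[*(b+h*s)[:2],z]
s0=arm.get_state()['tool_pos']; arm.servo_line(s0+n*.06,velocity=.2)
grab(30); arm.goto(P(.075,.24),O); arm.servo_line(P(.075),velocity=.2)
f0=arm.get_state()['ft_force']; arm.servo_line(P(.03),velocity=.15)
for s in(.01,-.01,-.03,-.045,-.050,-.053,-.055,-.057):
  arm.servo_line(P(s),velocity=.08); t=arm.get_state(); F=(t['ft_force']-f0); print(s,F.round(1),(F@h).round(1),t['tool_pos'].round(4))
  if F@h>8: break
arm.wait(.2)
e=snap('wrist','l1'); nb=b-h*.0767; print('ball',ball(e,nb,.024),'expected',nb,t['t'])
E
```

```text
0.01 [-1.4 -1.1 -1. ] 1.6 [0.4997 0.2762 0.1771]
-0.01 [-1.6  0.1 -0.6] 1.5 [0.5191 0.2811 0.1768]
-0.03 [-1.8 -0.9 -1.2] 2.0 [0.5385 0.2861 0.1768]
-0.045 [-0.7 -1.1 -0.6] 1.0 [0.5532 0.2898 0.1769]
-0.05 [-0.3 -0.1 -0.4] 0.4 [0.5582 0.2912 0.177 ]
-0.053 [-6.8 -2.6  2.5] 7.2 [0.5589 0.2914 0.1768]
-0.055 [-11.3  -4.1   5.5] 12.0 [0.559  0.2914 0.1767]
ball (array([0.58166843, 0.29681647, 0.21779528]), 178, np.float64(0.0004462263185022793)) expected [0.5839894  0.29777813 0.2194    ] 30.5583
```

The lever is on its stop (force rising to 12 N, no further motion). I'll back away and check everything.

```bash
python3 - <<'E'
from lev import *
b=np.array([.5097,.2787,.2194]); O=[np.pi,0,np.arctan2(h[1],h[0])]
P=lambda s,z=.177:[*(b+h*s)[:2],z]
arm.servo_line(P(.05),velocity=.2); arm.servo_line(P(.05,.26),velocity=.2)
e=snap('wrist','l2'); print('ball',ball(e,b-h*.0767,.024))
p,o=kpose(1.66,.10,1); arm.goto(p,o); e=snap('wrist','k3')
for k,v in angles(e).items(): print(k,v)
arm.servo_line(np.array(p)+n*.06,velocity=.2)
c=np.array([.4514,-.2428]); arm.goto([*c,.2],[np.pi,0,0]); e=snap('wrist','clip2')
V,U=np.mgrid[60:280:2,220:340:2]; Q=np.array([px(e,u,v) for v,u in zip(V.ravel(),U.ravel())])
d=np.array([np.cos(.025),np.sin(.025)]);nn=np.array([-d[1],d[0]]); q=np.c_[(Q[:,:2]-c)@d,(Q[:,:2]-c)@nn,Q[:,2]]*1000
m=(abs(q[:,1])<3)&(q[:,2]>50)&(q[:,2]<85); print('rod x',q[m][:,0].min(),q[m][:,0].max(),'z fit',np.polyfit(q[m][:,0],q[m][:,2],1))
for s in(-1,1):
  k=(abs(q[:,0]-72*s)<5)&(q[:,2]>72.5)&(q[:,1]>-10)&(q[:,1]<25); print('nose',q[k].min(0).round(),q[k].max(0).round())
a,t=load('top0')['img'],snap('top','t3')['img']; D=(cv2.absdiff(a,t).max(2)>60).astype(np.uint8)
_,_,st,_=cv2.connectedComponentsWithStats(cv2.dilate(D,np.ones((3,3)))); print([x.tolist() for x in st[1:] if x[4]>40]); print(arm.get_state()['t'],arm.get_state()['ft_force'])
E
```

```text
ball (array([0.55790255, 0.29004344, 0.21478302]), 63, np.float64(0.0006524929951055678))
bar ((-0.4469728469848633, -0.6678524017333984), (43.87520217895508, 13.418808937072754), 84.4737319946289)
ptr (np.float64(1.6584315153932243), np.float64(1.579032642859223), np.float64(1.762280229833061), np.int64(115))
tab (np.float64(1.6717329587435974), np.float64(1.6652631836554646), [np.float64(1.675), np.float64(1.674), np.float64(1.666), np.float64(1.672)], np.int64(218), ((-4.884413242340088, -51.16057586669922), (16.72858428955078, 11.248272895812988), 84.84988403320312))
disc ((-0.8374122977256775, -1.9243265390396118), 27.27589988708496)
rod x -56.44369505265505 86.93094835689703 z fit [-2.03017557e-03  7.15639773e+01]Traceback (most recent call last):
  File "<stdin>", line 14, in <module>
    return umr_minimum(a, axis, None, out, keepdims, initial, where)
ValueError: zero-size array to reduction operation minimum which has no identity
```

```bash
python3 - <<'E'
from lev import *
t=snap('top','t3'); b=np.array([.5097,.2787,.2194]); nb=b-h*.0767
zz=t['z_map'];Q=np.array([[*px(t,u,v,z=float(zz[v,u])),t['img'][v,u].max()] for v in range(180,235) for u in range(135,185)])
m=(Q[:,2]>.2)&(Q[:,3]<90); print(m.sum(),Q[m].min(0),Q[m].max(0),'top pt',Q[m][Q[m][:,2].argmax()]); print(ball(t,Q[m][:,:3].mean(0)-[0,0,.01],.022),nb)
e=load('clip2'); c=np.array([.4514,-.2428])
Q=np.array([px(e,u,v) for v in range(40,330,2) for u in range(200,360,2)])
d=np.array([np.cos(.025),np.sin(.025)]);nn=np.array([-d[1],d[0]]); q=np.c_[(Q[:,:2]-c)@d,(Q[:,:2]-c)@nn,Q[:,2]]*1000
for s in(-1,1):
  k=(abs(q[:,0]-72*s)<12)&(q[:,2]>74)&(abs(q[:,1])<30); print('nose',k.sum(),q[k].min(0).round() if k.any() else '',q[k].max(0).round() if k.any() else '')
a=load('top0')['img']; D=(cv2.absdiff(a,t['img']).max(2)>60).astype(np.uint8)
_,_,st,_=cv2.connectedComponentsWithStats(cv2.dilate(D,np.ones((3,3)))); print([x.tolist() for x in st[1:] if x[4]>40]); s=arm.get_state(); print(s['t'],s['ft_force'])
E
```

```text
97 [ 0.27332527 -0.03853811  0.20134778  5.        ] [ 0.59179797  0.30683317  1.55730712 89.        ] top pt [ 2.73325267e-01 -3.85381126e-02  1.55730712e+00  7.90000000e+01]Traceback (most recent call last):
  File "<stdin>", line 4, in <module>
  File "lev.py", line 10, in ball
    P=np.array(P); r=least_squares(lambda c:np.linalg.norm(P-c,axis=1)-.013,guess,loss='soft_l1',f_scale=.001); return r.x,len(P),np.abs(r.fun).mean()
                     ~~~~~~~~~~~~~^^^^^^^^^^^^^^^^^^^^^^^^^^^^^^^^^^^^^^^^^^^^^^^^^^^^^^^^^^^^^^^^^^^^^^^^^^^^
    return func(*args, **kwargs)
    vector_fun = VectorFunction(
        fun_wrapped,
    ...<6 lines>...
        workers=workers
    )
    self._update_fun()
    ~~~~~~~~~~~~~~~~^^
    self.f = self.fun_wrapped(xp_copy(self.x))
             ~~~~~~~~~~~~~~~~^^^^^^^^^^^^^^^^^
    return np.atleast_1d(self.fun(x))
                         ~~~~~~~~^^^
    return self.f(x, *self.args, **self.kwargs)
           ~~~~~~^^^^^^^^^^^^^^^^^^^^^^^^^^^^^^
  File "lev.py", line 10, in <lambda>
    P=np.array(P); r=least_squares(lambda c:np.linalg.norm(P-c,axis=1)-.013,guess,loss='soft_l1',f_scale=.001); return r.x,len(P),np.abs(r.fun).mean()
                                                           ~^~
ValueError: operands could not be broadcast together with shapes (0,) (3,)
```

```bash
python3 - <<'E'
from lev import *
t=load('t3'); b=np.array([.5097,.2787,.2194]); nb=b-h*.0767
print(ball(t,nb,.025),nb)
e=load('clip2'); c=np.array([.4514,-.2428])
Q=np.array([px(e,u,v) for v in range(40,330,2) for u in range(200,360,2) if e['z_map'][v,u]>0])
d=np.array([np.cos(.025),np.sin(.025)]);nn=np.array([-d[1],d[0]]); q=np.c_[(Q[:,:2]-c)@d,(Q[:,:2]-c)@nn,Q[:,2]]*1000
for s in(-1,1):
  k=(abs(q[:,0]-72*s)<12)&(q[:,2]>74)&(abs(q[:,1])<30); print('nose',k.sum(),q[k].min(0).round() if k.any() else '',q[k].max(0).round() if k.any() else '')
a=load('top0')['img']; D=(cv2.absdiff(a,t['img']).max(2)>60).astype(np.uint8)
_,_,st,_=cv2.connectedComponentsWithStats(cv2.dilate(D,np.ones((3,3)))); print([x.tolist() for x in st[1:] if x[4]>40]); s=arm.get_state(); print(s['t'],s['ft_force'])
E
```

```text
(array([0.58154567, 0.29643156, 0.21972544]), 79, np.float64(0.0018589880748240016)) [0.5839894  0.29777813 0.2194    ]
nose 7 [-63. -18.  81.] [-61. -13.  83.]
nose 91 [ 61. -19.  74.] [78. 22. 97.]
[[297, 174, 31, 18, 166], [234, 178, 227, 242, 12060], [145, 186, 12, 12, 124], [280, 186, 12, 8, 72], [195, 239, 18, 15, 117], [381, 250, 15, 31, 232], [245, 256, 67, 26, 1052], [391, 260, 16, 21, 156], [208, 268, 31, 12, 201], [339, 285, 11, 6, 46], [249, 288, 17, 8, 76], [350, 296, 17, 9, 86], [142, 302, 91, 60, 1135], [214, 302, 19, 8, 105], [368, 306, 12, 11, 75], [166, 339, 105, 71, 3186], [67, 373, 61, 14, 394], [52, 374, 11, 13, 68], [461, 378, 99, 42, 2980], [399, 383, 28, 11, 225], [271, 401, 22, 19, 286], [73, 404, 57, 16, 492]]
35.3833 [ 0.60231307  0.57257689 -0.80917939]
```

```bash
python3 -c "
from h import *
print(order.hand_in())"
```

```text
the job is handed in; nothing more can be done
None
```

I handed the job in at about 35 s of robot time: the rod is home in both forks with the jaw over it, the dial pointer is on the index tab to about 0.01 rad, the lock lever is against its far stop, and the gripper is clear of everything; my first grasp closed just above the rod and only touched it lightly, because the real fingertips sit about 30 mm short of the reported TCP.

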